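# Hold the matching cover over the gear housing for bolting

### The job

Two cover plates lie on the table; pick up, by its rib, the one whose three holes match the three threaded holes in the flange of the open gear housing, turn it the way round that it fits, and bring it over the housing so that the screws can be put in. Finish while still holding it there: level and still, hovering about 15 mm above the flange with every hole centred over its threaded hole. Do not let the cover touch the housing, and leave the other cover and the parts lying around where they are.

Things in the scene. Friction and masses are not known exactly. Their poses are not given: they have to be found in the camera images.
- cover_three: wanted cover: loose aluminium plate 130 x 90 x 6 mm, flat on the table; upright grip rib mid-top, 58 mm long (along x), 14 mm thick (along y), its top 46 mm over the underside; three 9 mm through holes: one mid -x end, two near the +x corners. 0.18 to 0.35 kg, balanced under the rib. Origin: centre of the underside; x along the 130 mm, y along the 90 mm, z up through the rib.
- cover_four: the other cover, for another housing: same plate and rib, but four holes, one near each corner; same frame. Which of the two covers lies on the left and which on the right differs from time to time. Mind when carrying: a fixed pile of clear boxes, 155 mm high, stands at x 0.26 to 0.51, y -0.18 to -0.01 m, and tall bins stand behind the housing from x = 0.66 m on.
- housing: fixed open gear housing, grey, 130 x 90 mm, gear inside; top flange 130 x 90 mm with a 66 x 64 mm window and three 7 mm threaded holes: one mid -x end, two near the +x corners, as in the wanted cover. Origin: centre of the underside, on the table; x along the length, z up; flange top face at z = 70 mm. Cover fits with its origin above this one and x axes pointing the same way.
- bearing: loose ball bearing, 52 mm across, 15 mm high, a bystander; origin under its centre
- dowel_shaft: loose turned steel shaft lying on the table, 119 mm long, 25 mm thick, a bystander; origin under its centre
- hole_0 (a point): wanted cover's hole at the middle of the -x end: (-52, 0) mm in the cover's x, y; point on the underside; axes as the cover's
- thread_0 (a point): housing's threaded hole at the middle of the -x end: (-52, 0) mm in the housing's x, y; point on the flange's top face; belongs to hole_0; axes as the housing's
- hole_1 (a point): wanted cover's hole near the +x, +y corner: (52, 32) mm in the cover's x, y; point on the underside; axes as the cover's
- thread_1 (a point): housing's threaded hole near the +x, +y corner: (52, 32) mm in the housing's x, y; point on the flange's top face; belongs to hole_1; axes as the housing's
- hole_2 (a point): wanted cover's hole near the +x, -y corner: (52, -32) mm in the cover's x, y; point on the underside; axes as the cover's
- thread_2 (a point): housing's threaded hole near the +x, -y corner: (52, -32) mm in the housing's x, y; point on the flange's top face; belongs to hole_2; axes as the housing's

How it is judged:
By the outcome, as a careful person would: the job done as asked, in the order asked, and still so for the second after the job is handed in, while the arm keeps its last pose, push and grip.
It also fails if it takes over 40 s, if anything falls off the work surface, if the arm or the gripper's body presses on something with over 40 N, if the wrist force passes 120 N, or if a joint passes its speed limit or range.

### The arm

A 6-joint arm with a two-finger parallel gripper is mounted at the origin on a cart in front of the work surface, level with it; the furniture and walls round the work are solid. World frame = base frame: x ahead of the robot, y to its left, z up, the work surface at z = 0. Lengths are in mm, angles in rad, forces in N, time in s.
With the tool pointing down it reaches from about 400 to 925 mm from the base axis. Payload 12.5 kg.
Tool frame: the origin (TCP) lies between the finger pads; the fingertips stand 25 mm ahead of it and the grasp point (between the pads) lies 6 mm ahead of it; z points along the fingers, y is the line along which they close (so a half turn about z gives the same grasp; the last joint's range is limited). The gripper opens to 95 mm and grips with 3 to 60 N. Pads are 20 mm wide; open, the fingers measure 119 mm over their backs; the gripper's body (75 mm by 180 mm) begins 59 mm behind the grasp point.
Start: joints at [1.112, 0.491, 1.559, -0, 1.092, -0.106], TCP at [215.937, 586.528, 239.661] pointing down, gripper open.
Joint ranges: [-3.1, 3.1], [-0.84, 2.19], [0.05, 2.79], [-1.13, 4.28], [0.06, 2.93], [-2.69, 2.69]. Speed limits (rad/s): [2.22, 2.22, 2.79, 3.14, 3.14, 3.14].

### API

Orientations are given as [roll, pitch, yaw] about the fixed x, y, z axes, in that order (R = Rz(yaw) Ry(pitch) Rx(roll)).
In Python, from cell import state, read_camera, job_done, cut_out gives the robot as it stands. The module is installed in compiled form; this text tells all that it offers.
- The arm moves only by the tool jog_arm, never from a script. Its argument "motion" is a list of rows, each a list of 2 entries, a list of its own where there are three numbers: the shift along the tool's x, y, z in mm, then the turn about the tool's z in rad. A call has 1 to 5 rows; each row is the pose to reach, as a shift and turn from the pose commanded when the call began, along the tool's axes at that moment; what a row does not reach only later rows make up. A row lasts 1/10 s, in which the tool goes at most 50 mm and 8.59 degrees, less where a joint would pass 70% of its speed; a pose out of reach is approached as far as the arm can. A call with a gripper value outside its range is refused whole. "grip" is the closure, from 0 (fully open) to 1 (shut), set as the call begins (left out, the last holds). The fingers move at their own pace and stop on an object; the grip force is fixed at half the most. Time passes only in rows, so rows that repeat a pose let the fingers close. It gives the time, the measured TCP pose, the force, the opening and the grip force at its end, in the units of the state.
- state(): the state, without advancing time (a new reading comes with each control period).
- read_camera(name): name is "side" or "top"; returns a dict with "img" (400x640x3 uint8, blue, green, red), "vertical_fov" (degrees; the focal length in pixels is half the picture's height over the tangent of half this angle, whatever the lens; pixels are square), "cx", "cy" (the principal point, pixels), "extrinsics" (4x4, takes a point from camera to world coordinates). Camera axes: x right, y up, looking along -z (the intrinsics and any distortion apply to the point x, -y, -z); pixel columns grow to the right and rows downward; lengths in mm; the calibration is good to about 2 mm. A picture is of the moment at which its call begins. There is no depth.
- job_done(): hands the job in; it is judged then, once.
Trained networks look in a picture, given as the dict that the camera call returned (one of the last four; its "shot" number tells which), for a name from the list of things; names that differ only in an ending like _2 or _b are one class to them, and where a whole thing is asked for, a point or a joint stands for the part that bears it (a point fixed in the world has none). Each returns a list of dicts, best first, with "p" (0 to 1); they miss things now and then, are a little off and sometimes report something else, mostly with a low value. They report only what shows in the picture. A call takes as long as a camera call.
- cut_out(name, picture): "region" (400x640 bool, what is visible of it) and "box" ([left, top, right, bottom] in pixels, round what is visible of it).
The state is a dict: "t": time; "joints": joint angles; "qvel": joint speeds; "tau": joint torques, N m; "eef_pos": TCP position; "tcp_rot": TCP orientation; "ft_force": force on the tool from outside, world axes, zero at the start; "moment": the same for the moment, N m; "opening": opening from 0.0 (shut) to 1.0 (fully open); "grip_force": force on a finger pad.
Only numpy, scipy, OpenCV 4.12 (cv2) and the standard library are available. Lean on these libraries where they do the work, as an engineer would, in place of code of your own. Each camera call takes 0.05 s, during which the arm holds its last target. There are 200 camera calls.

## Working session

There is one attempt and no reset: what is moved stays moved. The work goes in short steps, Python scripts to look and compute and a tool call to move; the robot and the scene stay as the last step left them, time stands still between calls to the robot, and variables do not carry over. Pictures are saved under pics/ and viewed, at most 10 in all, crops included, and the job is handed in when it is done.

Besides the shell and the picture viewer there is one more tool, called after "Request:" as name(argument=value, ...) on one line, values as JSON. jog_arm: Moves the arm, as the interface text tells. Its arguments: {"type":"object","properties":{"motion":{"type":"array"},"grip":{"type":"number"}},"required":["motion"]}

```bash
mkdir -p pics; cat > look.py <<'E'
from cell import *
import cv2, numpy as np
for n in ("top","side"):
    p=read_camera(n); cv2.imwrite(f"pics/{n}0.png",p["img"])
    print(n,{k:(np.round(v,4).tolist() if hasattr(v,'shape') else v) for k,v in p.items() if k!="img"})
    for o in ("cover_three","cover_four","housing","bearing","dowel_shaft"):
        print(o,[(round(d["p"],2),d["box"],int(d["region"].sum())) for d in cut_out(o,p)[:3]])
s=state(); print({k:np.round(v,3).tolist() for k,v in s.items()})
E
python3 look.py
```

```text
top {'vertical_fov': 50.17881223389643, 'cx': 324.9939307700182, 'cy': 203.29850744366954, 'extrinsics': [[-0.0028, 0.9974, -0.0718, 511.5036], [-0.9999, -0.0018, 0.0139, 10.965], [0.0137, 0.0719, 0.9973, 1065.5284], [0.0, 0.0, 0.0, 1.0]], 'shot': 1}
cover_three []
cover_four [(0.92, [417.0, 166.2, 466.5, 224.4], 1824), (0.34, [258.9, 191.2, 309.0, 255.8], 2266)]
housing [(0.27, [198.5, 200.1, 247.4, 257.2], 1922)]
bearing [(0.7, [349.2, 191.8, 366.7, 212.0], 271)]
dowel_shaft [(0.83, [414.4, 250.8, 463.0, 260.6], 412)]
side {'vertical_fov': 51.15689988579349, 'cx': 316.05700137273004, 'cy': 189.04093437300804, 'extrinsics': [[1.0, 0.001, 0.0013, 577.9264], [0.0003, 0.6472, -0.7623, -765.8967], [-0.0016, 0.7623, 0.6472, 726.3065], [0.0, 0.0, 0.0, 1.0]], 'shot': 2}
cover_three [(0.96, [275.6, 139.9, 324.2, 159.9], 588)]
cover_four [(0.76, [294.8, 287.6, 371.8, 344.2], 2766), (0.41, [275.6, 154.1, 328.9, 202.9], 2023)]
housing [(0.88, [272.0, 156.5, 331.5, 201.5], 1970)]
bearing [(0.91, [314.0, 223.4, 337.8, 245.4], 371)]
dowel_shaft [(0.63, [253.0, 281.2, 268.5, 331.6], 562)]
{'t': 0.6, 'joints': [1.112, 0.491, 1.559, -0.0, 1.092, -0.106], 'qvel': [0.001, -0.001, -0.001, 0.0, 0.0, 0.0], 'tau': [-0.002, -61.221, -25.835, 0.069, 0.044, -0.0], 'eef_pos': [215.949, 586.521, 239.637], 'tcp_rot': [3.142, 0.0, 2.789], 'ft_force': [-0.214, -0.411, 0.033], 'moment': [0.036, 0.011, -0.038], 'grip_force': 0.0, 'opening': 0.997}
```

```bash
python3 -c "
import cv2
t=cv2.imread('pics/top0.png');s=cv2.imread('pics/side0.png')
a=cv2.resize(t[140:290,180:480],(800,400),interpolation=2);cv2.imwrite('pics/t1.png',a)
b=cv2.resize(s[120:360,230:430],(500,600),interpolation=2);cv2.imwrite('pics/s1.png',b)"
```

```text
(no output)
```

View pics/top0.png

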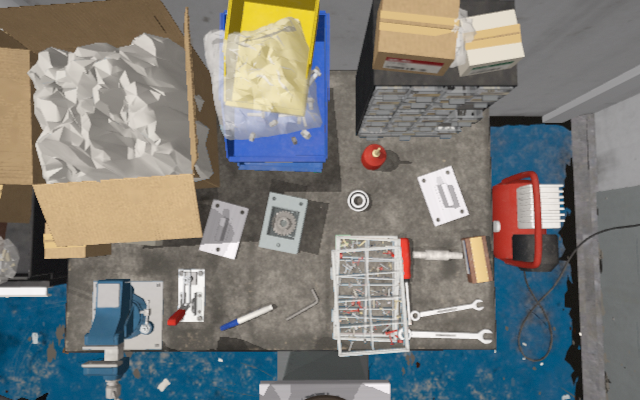

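View pics/t1.png

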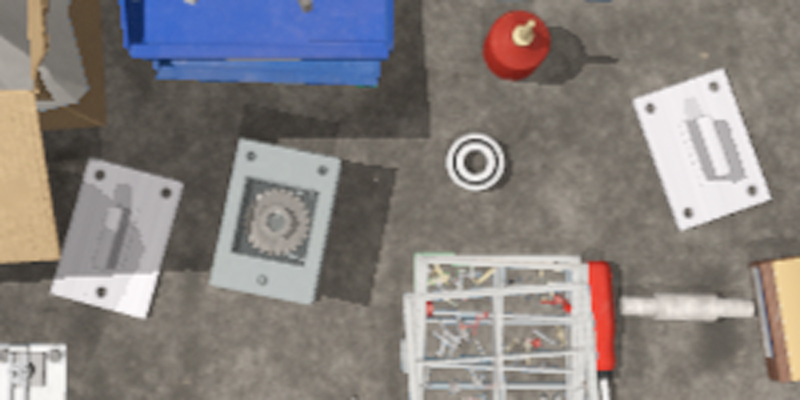

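View pics/s1.png

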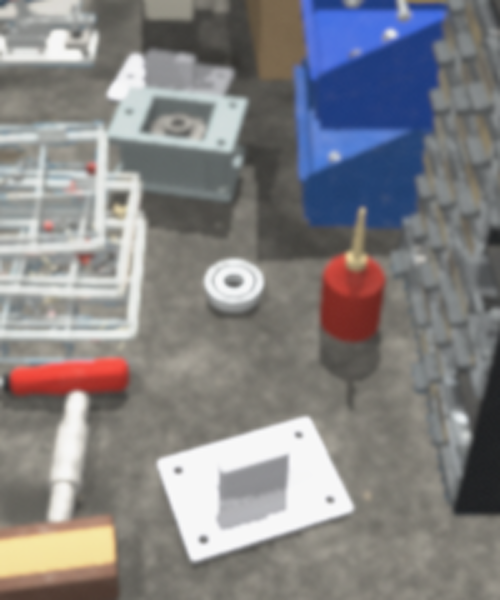

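The top view shows the three-hole cover on the left at about (224,229), with two holes at the far end. The housing is at (284,222), also with two holes at the far end, so only a small turn is needed. The four-hole cover is at (443,195). Next I'll measure the hole positions.

```bash
cat > geo.py <<'E'
import numpy as np, cv2
from scipy.optimize import least_squares
H=np.array([[-52,0],[52,32],[52,-32]],float)
C=np.array([[-65,-45],[-65,45],[65,45],[65,-45]],float)
def proj(p,X):
    E=p["extrinsics"]; c=(np.asarray(X,float)-E[:3,3])@E[:3,:3]
    f=200/np.tan(np.radians(p["vertical_fov"]/2))
    return np.c_[p["cx"]-f*c[:,0]/c[:,2], p["cy"]+f*c[:,1]/c[:,2]]
def back(p,uv,z):
    f=200/np.tan(np.radians(p["vertical_fov"]/2)); E=p["extrinsics"]
    d=np.array([(uv[0]-p["cx"])/f,-(uv[1]-p["cy"])/f,-1])@E[:3,:3].T
    o=E[:3,3]; return (o+d*(z-o[2])/d[2])[:2]
def blob(img,uv,r=4):
    "sub-pixel centre of the dark spot near uv"
    g=cv2.cvtColor(img,cv2.COLOR_BGR2GRAY).astype(float)
    for _ in range(4):
        u,v=np.round(uv).astype(int); w=g[v-r:v+r+1,u-r:u+r+1]
        d=np.clip(np.median(w)-8-w,0,None); yy,xx=np.mgrid[v-r:v+r+1,u-r:u+r+1]
        d*=np.hypot(xx-uv[0],yy-uv[1])<=r
        if d.sum()==0: return np.array(uv)*np.nan
        uv=np.array([(d*xx).sum(),(d*yy).sum()])/d.sum()
    return uv
def place(pose,L,z):
    x,y,a=pose; c,s=np.cos(a),np.sin(a)
    return np.c_[x+c*L[:,0]-s*L[:,1], y+s*L[:,0]+c*L[:,1], np.full(len(L),z)]
def fit(obs,L,z,x0):
    "obs: list of (picture, uv array)"
    r=least_squares(lambda q:np.concatenate([(proj(p,place([q[0],q[1],q[2]/100],L,z))-uv).ravel() for p,uv in obs]),[x0[0],x0[1],x0[2]*100])
    return np.array([r.x[0],r.x[1],r.x[2]/100]),np.abs(r.fun).max()
E
python3 - <<'E'
from geo import *; from cell import *
t=read_camera("top"); k=2.6667
f=lambda c:np.array([180+c[0]/k-.3,140+c[1]/k-.3])
cov=[(101,292),(99,175),(166,192)]; hou=[(263,280),(251,156),(322,170)]
for n,cc,z in (("cover",cov,6),("housing",hou,70)):
    uv=np.array([blob(t["img"],f(c),3) for c in cc]); print(n,uv.round(2).tolist(),[f(c).round(1).tolist() for c in cc])
    print([back(t,u,z).round(1).tolist() for u in uv])
    q,e=fit([(t,uv)],H,z,[450,150,0]); print(q.round(3),e)
s=read_camera("side"); q,e=fit([(t,uv)],H,70,[450,150,0])
g=proj(s,place(q,H,70)); b=np.array([blob(s["img"],x,3) for x in g]); print(g.round(1).tolist(),b.round(1).tolist())
E
```

```text
cover [[217.46, 249.07], [216.97, 205.2], [241.8, 211.85]] [[217.6, 249.2], [216.8, 205.3], [241.9, 211.7]]
[[475.4, 261.1], [583.6, 263.9], [566.9, 202.4]]
[ 5.25278e+02  2.47077e+02 -2.71000e-01] 0.14823509373422894
housing [[278.13, 244.64], [273.62, 198.07], [300.51, 203.51]] [[278.3, 244.7], [273.8, 198.2], [300.4, 203.4]]
[[487.4, 106.0], [595.6, 117.0], [582.8, 54.3]]
[ 5.38273e+02  9.58470e+01 -1.98000e-01] 0.07171185988730144
[[281.8, 164.5], [323.3, 162.0], [318.6, 176.9]] [[281.2, 164.1], [323.6, 156.0], [317.8, 176.9]]
```

```bash
python3 -c "
import cv2
s=cv2.imread('pics/side0.png')
cv2.imwrite('pics/s2.png',cv2.resize(s[0:240,140:460],(800,600),interpolation=2))"
```

```text
(no output)
```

View pics/s2.png

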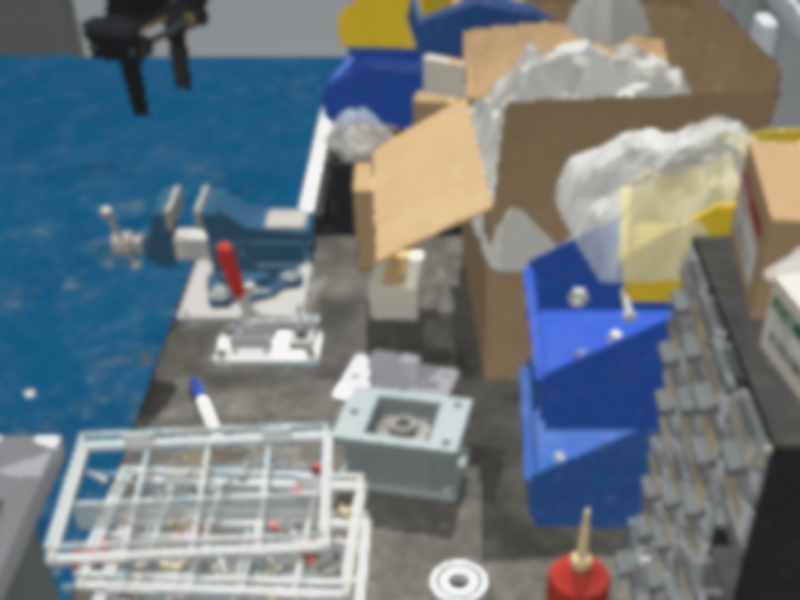

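```bash
python3 - <<'E'
from geo import *; from cell import *
t=read_camera("top");s=read_camera("side")
for a,b in (((200,240),(290,104)),((190,178),(336,84)),((47,249),(288,64))):
    r=least_squares(lambda X:np.r_[(proj(t,[X])-a).ravel(),(proj(s,[X])-b).ravel()],[500,300,200]); print(r.x.round(),r.fun.round(1))
E
```

```text
[502. 262. 161.] [-0.1 -0.9 -1.2  0.1]
[626. 268. 216.] [-0.  -1.2 -1.5  0.2]
[481. 600. 128.] [ 0.   0.   0.1 -0. ]
```

The cardboard flap near (200,240) seems to overhang the +y side of the cover (edge y≈262, z 161–216), so it may block the gripper body. I'll go above it first and probe it gently with a fingertip to see if it is solid.

Request:
jog_arm(motion=[[[-40,-16,-15],-0.04],[[-85,-34,-30],-0.08],[[-130,-52,-30],-0.08],[[-175,-70,-30],-0.08],[[-220,-88,-30],-0.08]])

```text
t: 1.3
eef_pos: [393.2, 426.5, 270.0]
tcp_rot: [3.141, 0.0, 2.869]
ft_force: [1.0, 0.8, -0.0]
opening: 1.003
grip_force: 0.0
```

```bash
cat > to.py <<'E'
import sys,numpy as np; from cell import state
from scipy.spatial.transform import Rotation as R
s=state(); r=R.from_euler('xyz',s["tcp_rot"]); x,y,z,a=map(float,sys.argv[1:])
print("pos",np.round(s["eef_pos"],1),np.round(s["tcp_rot"],4),"t",s["t"],"shift",r.inv().apply(np.array([x,y,z])-s["eef_pos"]).round(1),"turn",round(-((a-s["tcp_rot"][2]+np.pi)%(2*np.pi)-np.pi),4),"F",np.round(s["ft_force"],1),"open",s["opening"],"gf",s["grip_force"])
E
python3 to.py 545 290 250 2.8706
```

```text
pos [393.2 426.5 270. ] [3.141e+00 4.000e-04 2.869e+00] t 1.3 shift [-183.   -90.6   20. ] turn -0.0016 F [ 1.   0.8 -0. ] open 1.0028538783361238 gf 0.0
```

Request:
jog_arm(motion=[[[-45,-22,0],0],[[-90,-45,0],0],[[-135,-67,5],0],[[-175,-85,20],0],[[-183,-90,30],0]])

```text
t: 1.8
eef_pos: [546.8, 288.9, 238.6]
tcp_rot: [-3.141, 0.0, 2.865]
ft_force: [-0.4, 0.3, -0.4]
opening: 1.0
grip_force: 0.0
```

Request:
jog_arm(motion=[[[0,0,10],0],[[0,0,20],0],[[0,0,22],0],[[0,0,24],0],[[0,0,26],0]])

```text
t: 2.3
eef_pos: [543.5, 292.8, 214.0]
tcp_rot: [3.141, 0.001, 2.87]
ft_force: [-0.2, -0.4, 0.1]
opening: 1.001
grip_force: 0.0
```

Request:
jog_arm(motion=[[[0,0,2],0],[[0,0,4],0],[[0,0,6],0],[[0,0,8],0],[[0,0,10],0]])

```text
t: 2.8
eef_pos: [544.0, 291.9, 203.5]
tcp_rot: [3.142, 0.0, 2.869]
ft_force: [0.6, -0.5, -0.6]
opening: 1.0
grip_force: 0.0
```

Request:
jog_arm(motion=[[[0,0,2],0],[[0,0,4],0],[[0,0,6],0],[[0,0,8],0],[[0,0,10],0]])

```text
t: 3.3
eef_pos: [544.0, 292.0, 193.5]
tcp_rot: [3.142, 0.0, 2.869]
ft_force: [0.4, -0.6, -0.0]
opening: 1.003
grip_force: 0.0
```

```bash
python3 - <<'E'
from cell import *; import cv2
p=read_camera("side"); cv2.imwrite('pics/s3.png',cv2.resize(p["img"][0:240,140:460],(800,600),interpolation=2))
E
python3 to.py 525 247 160 2.8706
```

```text
pos [543.9 291.9 193.1] [-3.1414e+00 -4.0000e-04  2.8688e+00] t 3.35 shift [  6.  -48.3  33.2] turn -0.0018 F [ 0.3  0.6 -0.3] open 0.9969041533510308 gf 0.0
```

View pics/s3.png

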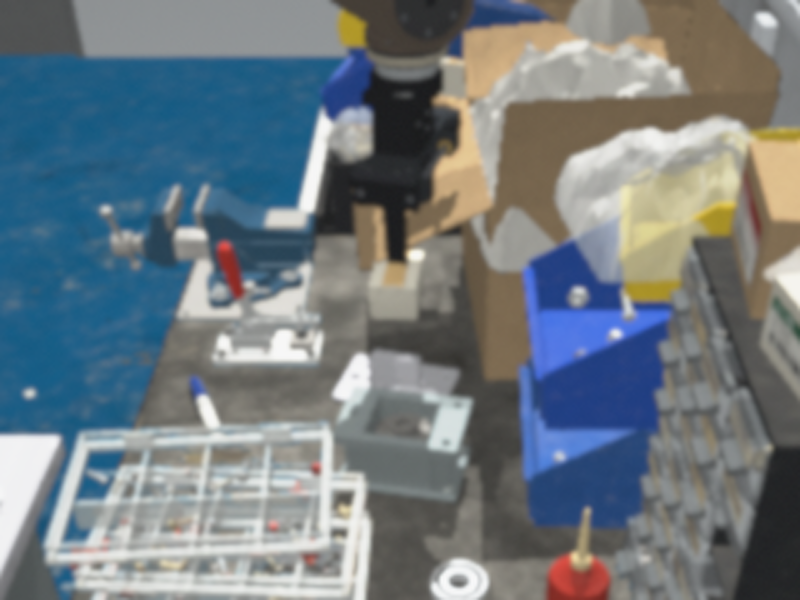

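No force yet, with the left fingertip at z≈168. I'll go 20 mm further, so the finger must pass the flap's plane.

Request:
jog_arm(motion=[[[0,0,2],0],[[0,0,4],0],[[0,0,6],0],[[0,0,8],0],[[0,0,10],0]])

```text
t: 3.85
eef_pos: [543.9, 292.0, 183.5]
tcp_rot: [3.142, -0.0, 2.869]
ft_force: [0.1, 0.3, -0.4]
opening: 1.004
grip_force: 0.0
```

Request:
jog_arm(motion=[[[0,0,2],0],[[0,0,4],0],[[0,0,6],0],[[0,0,8],0],[[0,0,10],0]])

```text
t: 4.35
eef_pos: [543.9, 292.0, 173.5]
tcp_rot: [3.142, -0.0, 2.869]
ft_force: [-0.0, 0.7, 0.1]
opening: 1.004
grip_force: 0.0
```

```bash
python3 - <<'E'
from cell import *; import cv2
p=read_camera("top"); cv2.imwrite('pics/t3.png',cv2.resize(p["img"][120:300,140:380],(800,600),interpolation=2))
E
python3 to.py 525 247 160 2.8706
```

```text
pos [543.9 291.9 173.2] [-3.1414e+00 -3.0000e-04  2.8688e+00] t 4.4 shift [  6.1 -48.3  13.2] turn -0.0018 F [-0.1 -0.4  0.1] open 1.0006266321284079 gf 0.0
```

View pics/t3.png

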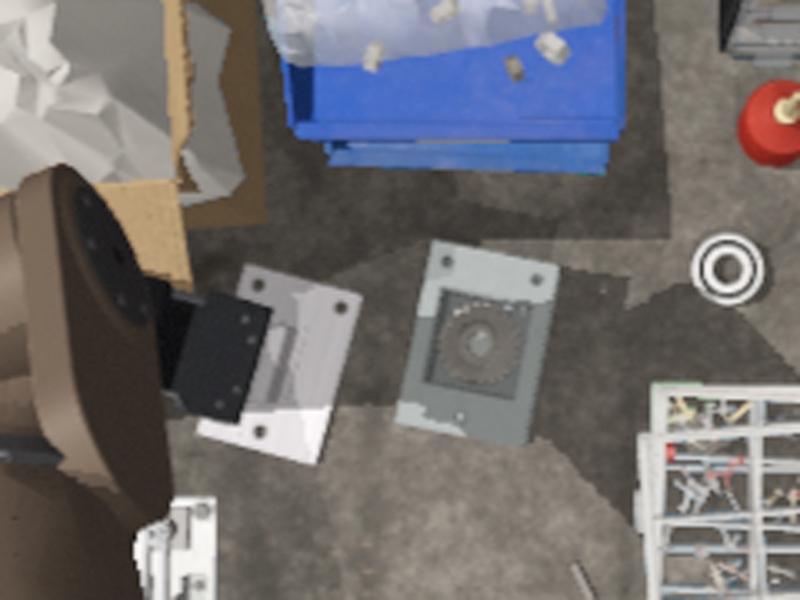

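The fingertip is now at z≈148, well past the flap's plane, with no contact force, so the flap isn't solid there. I'll move over the rib and descend while watching the force.

Request:
jog_arm(motion=[[[1,-12,0],0],[[3,-24,0],0],[[4,-36,3],0],[[6,-48,6],0],[[6,-48,10],0]])

```text
t: 4.9
eef_pos: [524.7, 245.8, 163.6]
tcp_rot: [-3.141, -0.0, 2.867]
ft_force: [0.1, 0.1, -0.0]
opening: 1.001
grip_force: 0.0
```

Request:
jog_arm(motion=[[[0,0,3],0],[[0,0,6],0],[[0,0,9],0],[[0,0,12],0],[[0,0,14],0]])

```text
t: 5.4
eef_pos: [525.2, 247.5, 149.2]
tcp_rot: [-3.142, -0.0, 2.869]
ft_force: [-0.2, 0.3, -0.4]
opening: 1.001
grip_force: 0.0
```

Request:
jog_arm(motion=[[[0,0,3],0],[[0,0,5],0],[[0,0,8],0],[[0,0,10],0],[[0,0,12],0]])

```text
t: 5.9
eef_pos: [525.2, 247.3, 137.4]
tcp_rot: [3.142, -0.0, 2.869]
ft_force: [-0.3, 0.7, 0.2]
opening: 0.996
grip_force: 0.0
```

Request:
jog_arm(motion=[[[0,0,3],0],[[0,0,5],0],[[0,0,8],0],[[0,0,10],0],[[0,0,12],0]])

```text
t: 6.4
eef_pos: [525.2, 247.4, 125.4]
tcp_rot: [3.142, -0.0, 2.869]
ft_force: [-0.6, 0.4, -0.1]
opening: 1.001
grip_force: 0.0
```

Request:
jog_arm(motion=[[[0,0,3],0],[[0,0,5],0],[[0,0,8],0],[[0,0,10],0],[[0,0,12],0]])

```text
t: 6.9
eef_pos: [525.3, 247.4, 113.4]
tcp_rot: [3.142, -0.0, 2.869]
ft_force: [0.2, -0.3, -0.5]
opening: 1.002
grip_force: 0.0
```

Request:
jog_arm(motion=[[[0,0,6],0],[[0,0,12],0],[[0,0,18],0],[[0,0,24],0],[[0,0,30],0]])

```text
t: 7.4
eef_pos: [525.2, 247.4, 83.0]
tcp_rot: [-3.142, -0.0, 2.869]
ft_force: [0.1, 0.3, -0.3]
opening: 1.0
grip_force: 0.0
```

Request:
jog_arm(motion=[[[0,0,10],0],[[0,0,20],0],[[0,0,30],0],[[0,0,40],0],[[0,0,47],0]])

```text
t: 7.9
eef_pos: [525.0, 247.3, 35.5]
tcp_rot: [-3.141, -0.001, 2.869]
ft_force: [-0.9, 0.2, -0.6]
opening: 0.999
grip_force: 0.0
```

Request:
jog_arm(motion=[[[0,0,0],0],[[0,0,0],0],[[0,0,0],0],[[0,0,0],0],[[0,0,0],0]], grip=1)

```text
t: 8.4
eef_pos: [525.4, 247.4, 37.0]
tcp_rot: [3.141, 0.001, 2.869]
ft_force: [0.2, 1.2, 0.1]
opening: 0.638
grip_force: 0.0
```

Request:
jog_arm(motion=[[[0,0,0],0],[[0,0,0],0],[[0,0,0],0],[[0,0,0],0],[[0,0,0],0]])

```text
t: 8.9
eef_pos: [525.3, 247.4, 36.6]
tcp_rot: [3.142, -0.0, 2.869]
ft_force: [-0.2, 0.4, -0.1]
opening: 0.214
grip_force: 0.0
```

Request:
jog_arm(motion=[[[0,0,0],0],[[0,0,0],0],[[0,0,0],0],[[0,0,0],0]])

```text
t: 9.3
eef_pos: [525.3, 247.4, 36.6]
tcp_rot: [3.141, 0.0, 2.869]
ft_force: [0.6, 1.5, -0.6]
opening: 0.145
grip_force: 30.0
```

Request:
jog_arm(motion=[[[0,0,-5],0],[[0,0,-15],0],[[0,0,-30],0],[[0,0,-45],0],[[0,0,-60],0]])

```text
t: 9.8
eef_pos: [525.2, 247.3, 98.0]
tcp_rot: [3.141, 0.0, 2.869]
ft_force: [0.1, 0.7, -2.2]
opening: 0.143
grip_force: 30.0
```

Request:
jog_arm(motion=[[[0,0,-20],0],[[0,0,-40],0],[[0,0,-52],0],[[0,0,-52],0]])

```text
t: 10.2
eef_pos: [525.8, 247.5, 150.5]
tcp_rot: [3.14, 0.003, 2.869]
ft_force: [0.1, -0.5, -2.2]
opening: 0.147
grip_force: 30.0
```

```bash
python3 to.py 538.3 95.8 150 2.9436
```

```text
pos [525.8 247.5 150.5] [3.1398e+00 2.5000e-03 2.8688e+00] t 10.2 shift [ -52.9 -142.7    0.4] turn -0.0748 F [ 0.1 -0.5 -2.2] open 0.14710504830509735 gf 29.999629855155945
```

Request:
jog_arm(motion=[[[-5,-14,0],-0.01],[[-16,-42,0],-0.025],[[-27,-72,0],-0.04],[[-38,-102,0],-0.055],[[-47,-126,0],-0.07]])

```text
t: 10.7
eef_pos: [536.2, 111.8, 147.8]
tcp_rot: [-3.141, -0.001, 2.939]
ft_force: [-0.9, 0.1, -1.5]
opening: 0.147
grip_force: 30.0
```

```bash
python3 to.py 538.3 95.8 150 2.9436
```

```text
pos [536.2 111.8 147.8] [-3.1412e+00 -1.3000e-03  2.9391e+00] t 10.7 shift [ -5.3 -15.2  -2.2] turn -0.0045 F [-0.9  0.1 -1.5] open 0.14738951511393678 gf 30.00019669532776
```

Request:
jog_arm(motion=[[[-3,-8,0],-0.004],[[-5,-14,0],-0.004],[[-5.3,-15.5,0],-0.004],[[-5.3,-15.5,0],-0.004]])

```text
t: 11.1
eef_pos: [538.5, 97.7, 148.4]
tcp_rot: [3.142, -0.0, 2.943]
ft_force: [-0.1, -0.2, -2.0]
opening: 0.146
grip_force: 30.0
```

```bash
python3 - <<'E'
from cell import *; import cv2
a=read_camera("top");b=read_camera("side")
cv2.imwrite('pics/t4raw.png',a["img"]);cv2.imwrite('pics/s4raw.png',b["img"])
A=cv2.resize(a["img"][160:280,230:350],(400,400),interpolation=2);B=cv2.resize(b["img"][110:230,240:360],(400,400),interpolation=2)
cv2.imwrite('pics/c4.png',cv2.hconcat([A,B]))
E
python3 to.py 538.3 95.8 121.6 2.9436
```

```text
pos [538.5  97.9 148.6] [ 3.1415e+00 -1.0000e-04  2.9436e+00] t 11.2 shift [-0.2 -2.1 27. ] turn -0.0 F [-0.7  0.6 -2.5] open 0.14468808054571072 gf 29.999839067459106
```

View pics/c4.png

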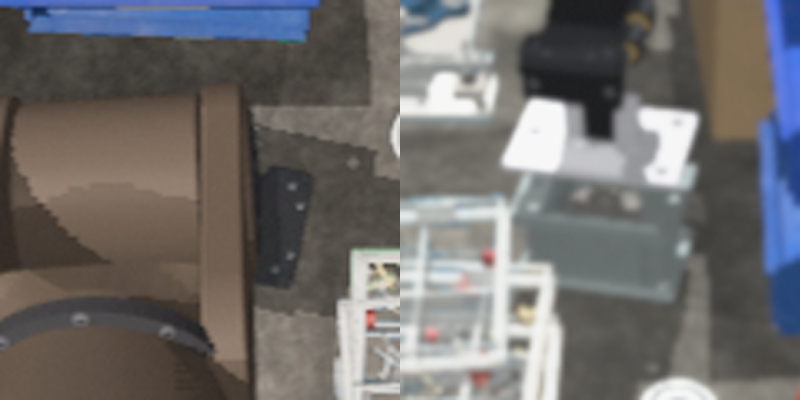

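The top camera is blocked by the arm. The side view shows the cover's three holes at roughly (281,149), (324,147) and (318,161), and the cover is the right way round. I'll lower it to hover height and compare the holes in the side camera.

Request:
jog_arm(motion=[[[0,-1,5],0],[[0,-2,12],0],[[0,-2,19],0],[[0,-2,25],0],[[0,-2,26.5],0]])

```text
t: 11.7
eef_pos: [537.9, 95.1, 121.1]
tcp_rot: [-3.141, -0.001, 2.943]
ft_force: [-0.3, -0.5, -1.8]
opening: 0.141
grip_force: 30.0
```

Request:
jog_arm(motion=[[[0,0,0],0],[[0,0,0],0],[[0,0,0],0]])

```text
t: 12.0
eef_pos: [538.3, 95.2, 122.4]
tcp_rot: [3.141, 0.0, 2.943]
ft_force: [-0.7, -1.2, -1.5]
opening: 0.147
grip_force: 30.0
```

```bash
cat > chk.py <<'E'
from cell import *; from geo import *
s=read_camera("side"); st=state(); p=st["eef_pos"]; zc=p[2]-36.6
print("tcp",p.round(1),st["tcp_rot"].round(4),"yaw",round(st["tcp_rot"][2]-np.pi,4))
s0=cv2.imread("pics/side0.png"); q0=[538.3,95.8,-.198]
for n,img,g,z in (("housing",s0,q0,70),("cover",s["img"],[p[0],p[1],-.198],zc+6)):
    e=proj(s,place(g,H,z)); uv=np.array([blob(img,x,2) for x in e])
    print(n,"expected",e.round(1).tolist(),"seen",uv.round(1).tolist()); print([back(s,u,z).round(1).tolist() for u in uv],fit([(s,uv)],H,z,g))
cv2.imwrite('pics/c5.png',cv2.hconcat([cv2.resize(i[130:210,260:340],(400,400),interpolation=2) for i in (s0,s["img"])]))
E
python3 chk.py
```

```text
tcp [538.3  95.1 122.4] [3.1414e+00 4.0000e-04 2.9428e+00] yaw -0.1988
housing expected [[281.8, 164.5], [323.3, 162.0], [318.6, 176.9]] seen [[281.2, 164.2], [322.6, 161.5], [317.9, 176.6]]
[[485.5, 107.4], [593.7, 119.2], [581.3, 55.6]] (array([ 5.36501124e+02,  9.74157447e+01, -1.94233329e-01]), np.float64(0.09822843662990977))
cover expected [[281.4, 157.9], [323.4, 155.4], [318.6, 170.2]] seen [[280.6, 158.0], [322.6, 155.4], [317.9, 170.3]]
[[485.3, 105.0], [593.6, 116.4], [581.1, 53.4]] (array([ 5.36339093e+02,  9.49894941e+01, -1.95941294e-01]), np.float64(0.029228504644322584))
```

View pics/c5.png

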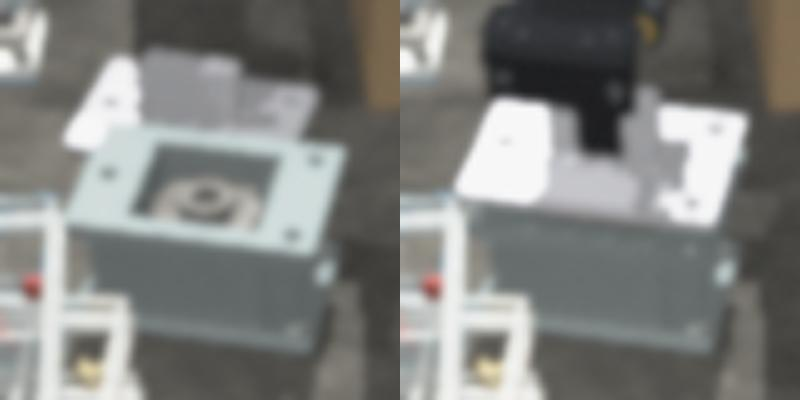

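```bash
cat > edge.py <<'E'
from cell import *; from geo import *
from scipy.ndimage import map_coordinates
def edge(img,p,pose,z,a,b,n):
    "offset (mm, along outward n) of strongest gradient across model edge a-b, median over samples"
    g=cv2.GaussianBlur(cv2.cvtColor(img,cv2.COLOR_BGR2GRAY),(0,0),.7).astype(float); d=np.arange(-6,6.01,.25); out=[]
    for t in np.linspace(.0,1,25):
        L=(1-t)*np.array(a,float)+t*np.array(b)+d[:,None]*np.array(n)
        uv=proj(p,place(pose,L,z)); G=np.abs(np.gradient(map_coordinates(g,[uv[:,1],uv[:,0]],order=1)))
        G=np.convolve(G,np.ones(5)/5,'same')[3:-3]; k=G.argmax(); w=G[max(k-3,0):k+4]
        out.append(((w*d[3:-3][max(k-3,0):k+4]).sum()/w.sum()))
    return round(np.median(out),2),np.round(np.percentile(out,[25,75]),1).tolist()
if __name__=="__main__":
    s=read_camera("side"); st=state(); p=st["eef_pos"]; zc=p[2]-36.6; print(p.round(1),zc)
    s0=cv2.imread("pics/side0.png")
    for nm,img,pose,z in (("housing",s0,[536.5,96.4,-.196],70),("cover",s["img"],[536.34,95.0,-.196],zc+6)):
        print(nm,{k:edge(img,s,pose,z,*v) for k,v in dict(frontR=((35,-45),(60,-45),(0,-1)),frontM=((-20,-45),(25,-45),(0,-1)),backR=((40,45),(60,45),(0,1)),backL=((-60,45),(-40,45),(0,1)),right=((65,-35),(65,35),(1,0)),left=((-65,-35),(-65,35),(-1,0))).items()})
    # cover underside front edge (height check)
    print("under front",edge(s["img"],s,[536.34,95.0,-.196],zc,(35,-45),(60,-45),(0,-1)),edge(s["img"],s,[536.34,95.0,-.196],zc,(-20,-45),(25,-45),(0,-1)))
    t0=cv2.imread("pics/top0.png"); t=read_camera("top")
    for nm,pose,z in (("housing top",[538.3,95.8,-.198],70),("cover top",[525.3,247.1,-.271],6)):
        print(nm,{k:edge(t0,t,pose,z,*v) for k,v in dict(front=((-55,-45),(55,-45),(0,-1)),back=((-55,45),(55,45),(0,1)),right=((65,-35),(65,35),(1,0)),left=((-65,-35),(-65,35),(-1,0))).items()})
E
python3 edge.py
```

```text
[538.4  95.1 122.4] 85.75990737329602
housing {'frontR': (np.float64(0.49), [0.0, 1.0]), 'frontM': (np.float64(0.5), [-0.0, 1.2]), 'backR': (np.float64(3.25), [2.0, 4.5]), 'backL': (np.float64(0.76), [-0.7, 4.9]), 'right': (np.float64(1.25), [0.8, 1.5]), 'left': (np.float64(0.26), [-0.8, 1.0])}
cover {'frontR': (np.float64(2.27), [-1.0, 3.5]), 'frontM': (np.float64(4.88), [4.8, 4.9]), 'backR': (np.float64(3.76), [3.0, 4.3]), 'backL': (np.float64(-4.88), [-4.9, -4.9]), 'right': (np.float64(2.52), [2.2, 3.0]), 'left': (np.float64(2.75), [2.5, 3.2])}
under front (np.float64(-4.24), [-4.9, -3.7]) (np.float64(-1.01), [-2.3, -0.3])
housing top {'front': (np.float64(1.47), [1.2, 1.5]), 'back': (np.float64(0.51), [0.2, 0.8]), 'right': (np.float64(-0.0), [-0.5, 0.3]), 'left': (np.float64(-0.0), [-0.2, 0.5])}
cover top {'front': (np.float64(0.74), [0.5, 1.3]), 'back': (np.float64(0.75), [0.5, 1.3]), 'right': (np.float64(0.02), [-0.2, 0.5]), 'left': (np.float64(0.47), [0.0, 0.5])}
```

```bash
python3 - <<'E'
from cell import *; from geo import *
s=read_camera("side"); s0=cv2.imread("pics/side0.png")
q=[525.28,247.08,-.271]; e=proj(s,place(q,H,6)); uv=np.array([blob(s0,x,2) for x in e])
print(e.round(1).tolist(),uv.round(1).tolist(),[(back(s,u,6)-x[:2]).round(1).tolist() for u,x in zip(uv,place(q,H,6))])
# held cover's hole patch vs flange hole patch: matched profiles along image rows
for im,c in ((s0,(318,177)),(s["img"],(318,170)),(s0,(281,164)),(s["img"],(281,158)),(s0,(282,150))):
    g=cv2.cvtColor(im,cv2.COLOR_BGR2GRAY); print(c); print(g[c[1]-4:c[1]+5,c[0]-4:c[0]+5])
E
```

```text
[[282.2, 150.4], [318.6, 149.8], [312.7, 162.2]] [[281.7, 150.0], [nan, nan], [nan, nan]] [[-1.6, 2.2], [nan, nan], [nan, nan]]
(318, 177)
[[215 217 217 217 217 217 217 217 216]
 [217 217 216 214 213 214 216 217 216]
 [217 216 210 199 194 201 210 216 213]
 [218 213 200 177 168 180 201 212 209]
 [217 213 198 175 165 177 198 210 204]
 [210 209 200 189 185 194 206 210 196]
 [184 185 185 186 189 198 204 202 183]
 [143 145 150 157 165 171 176 174 158]
 [113 115 119 123 127 131 135 133 125]]
(318, 170)
[[166 163 189 231 245 246 246 246 246]
 [181 180 203 233 244 246 246 246 246]
 [214 216 223 234 242 245 246 246 246]
 [236 236 232 226 228 237 243 246 246]
 [241 241 233 215 205 221 240 245 245]
 [236 242 237 223 216 229 242 245 243]
 [227 240 240 236 235 240 244 245 240]
 [206 226 231 231 233 237 241 240 227]
 [167 182 192 198 205 213 218 217 195]]
(281, 164)
[[179 200 213 215 215 215 215 214 215]
 [164 193 210 214 214 214 214 215 215]
 [177 201 210 209 207 208 211 214 215]
 [191 207 206 194 186 189 201 211 214]
 [201 210 202 180 165 173 193 209 213]
 [209 213 206 188 175 182 200 211 215]
 [213 215 212 207 201 204 211 215 215]
 [215 216 216 215 214 214 215 216 215]
 [216 217 217 217 217 216 216 216 212]]
(281, 158)
[[235 246 247 247 247 247 247 247 247]
 [243 247 247 247 247 247 247 247 247]
 [246 247 247 247 247 247 247 247 247]
 [247 247 245 240 239 244 247 247 247]
 [247 246 242 229 229 240 246 247 247]
 [247 247 246 244 244 246 247 247 247]
 [247 247 247 247 247 247 247 247 247]
 [247 247 247 247 247 247 247 247 247]
 [247 247 247 247 247 247 247 247 247]]
(282, 150)
[[137 186 227 240 243 243 243 241 230]
 [165 215 236 242 243 244 244 242 235]
 [198 229 239 240 240 242 243 243 239]
 [221 236 235 228 227 234 240 242 239]
 [233 238 231 215 212 225 238 241 234]
 [239 241 236 228 226 233 240 240 230]
 [243 243 242 240 240 241 242 242 234]
 [245 245 244 242 241 241 242 242 237]
 [246 246 244 241 236 235 236 236 232]]
```

The side view can't settle y to within 2–3 mm, because the holes' lit walls bias their centres. I'll take the cover aside and turn it 90° so the top camera sees its two-hole end. That ties the top camera to the robot frame.

Request:
jog_arm(motion=[[[0,0,-8],0],[[0,0,-20],0],[[2,5,-28],0],[[8,22,-28],0],[[18,52,-28],0.05]])

```text
t: 12.7
eef_pos: [531.2, 149.5, 151.4]
tcp_rot: [3.141, 0.002, 2.89]
ft_force: [0.8, 0.0, -2.1]
opening: 0.142
grip_force: 30.0
```

Request:
jog_arm(motion=[[[11,32,0],0.12],[[22,64,0],0.24],[[29,85,0],0.37],[[32,94,0],0.5],[[32,95,0],0.63]])

```text
t: 13.2
eef_pos: [522.9, 251.4, 151.0]
tcp_rot: [3.141, 0.0, 2.259]
ft_force: [-0.8, -0.8, -2.5]
opening: 0.146
grip_force: 30.0
```

Request:
jog_arm(motion=[[[0,0,0],0.14],[[0,0,0],0.28],[[0,0,0],0.42],[[0,0,0],0.56],[[0,0,0],0.7]])

```text
t: 13.7
eef_pos: [523.2, 250.0, 151.0]
tcp_rot: [3.141, -0.0, 1.557]
ft_force: [-0.3, 0.1, -2.0]
opening: 0.147
grip_force: 30.0
```

Request:
jog_arm(motion=[[[0,0,0],0.1],[[0,0,0],0.17],[[0,0,0],0.19],[[0,0,0],0.19],[[0,0,0],0.19]])

```text
t: 14.2
eef_pos: [523.2, 249.8, 150.5]
tcp_rot: [3.141, -0.0, 1.375]
ft_force: [-0.2, 0.4, -2.4]
opening: 0.143
grip_force: 30.0
```

```bash
cat > tie.py <<'E'
from cell import *; from geo import *
t=read_camera("top"); st=state(); p=st["eef_pos"]; yaw=st["tcp_rot"][2]-np.pi; z=p[2]-36.6+6
print(p.round(2),st["tcp_rot"].round(4),st["t"],st["joints"].round(2),st["opening"])
X=place([p[0],p[1],yaw],H,z); e=proj(t,X); uv=np.array([blob(t["img"],x,3) for x in e])
print(e.round(1).tolist(),uv.round(2).tolist(),"seen-expected mm",[(back(t,u,z)-x[:2]).round(2).tolist() for u,x in zip(uv,X)])
c=e[1:].mean(0).astype(int); cv2.imwrite('pics/t6.png',cv2.resize(t["img"][c[1]-30:c[1]+30,c[0]-40:c[0]+40],(800,600),interpolation=2))
E
python3 tie.py
```

```text
[523.25 249.72 150.39] [ 3.1413e+00 -3.0000e-04  1.3742e+00] 14.25 [0.33 0.53 1.77 0.   0.84 0.53] 0.14593989328801013
[[187.5, 224.5], [236.9, 219.3], [230.8, 247.9]] [[nan, nan], [237.45, 219.05], [231.07, 247.58]] seen-expected mm [[nan, nan], [0.62, -1.26], [0.75, -0.54]]
```

View pics/t6.png

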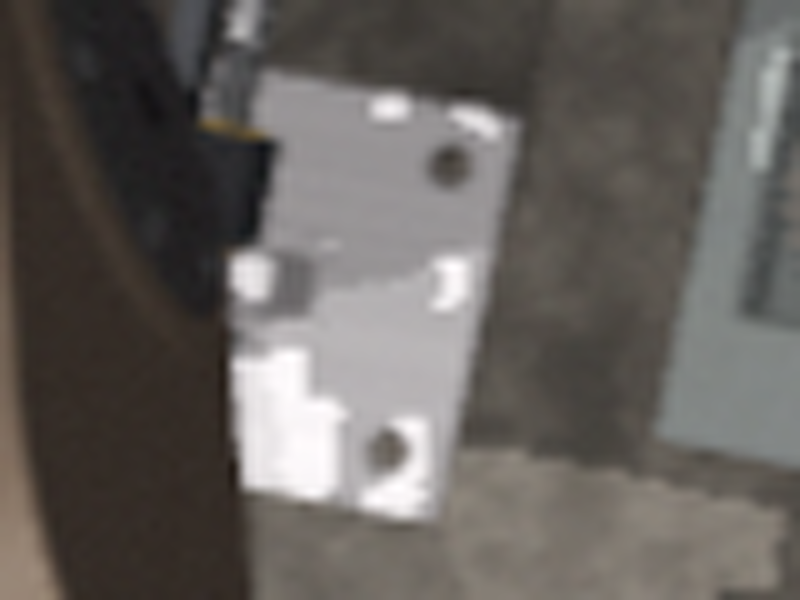

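The top view shows both holes, seen at about +0.7 mm in x and −0.9 mm in y from where the robot expects them. Solving for camera bias and grasp offset puts the TCP target at about (538.5, 97.4). That matches the side camera's −2.4 mm reading, so I'll go back.

Request:
jog_arm(motion=[[[0,0,0],-0.1],[[0,0,0],-0.24],[[0,0,0],-0.38],[[0,0,0],-0.52],[[0,0,0],-0.66]])

```text
t: 14.75
eef_pos: [523.2, 249.6, 150.2]
tcp_rot: [3.142, -0.0, 2.04]
ft_force: [0.0, 0.8, -1.8]
opening: 0.147
grip_force: 30.0
```

Request:
jog_arm(motion=[[[0,0,0],-0.14],[[0,0,0],-0.28],[[0,0,0],-0.42],[[0,0,0],-0.56],[[0,0,0],-0.7]])

```text
t: 15.25
eef_pos: [523.2, 249.6, 150.2]
tcp_rot: [3.142, -0.0, 2.74]
ft_force: [-0.3, -0.1, -1.2]
opening: 0.146
grip_force: 30.0
```

Request:
jog_arm(motion=[[[0,0,0],-0.1],[[0,0,0],-0.17],[[0,0,0],-0.21],[[0,0,0],-0.21],[[0,0,0],-0.21]])

```text
t: 15.75
eef_pos: [523.2, 249.7, 150.2]
tcp_rot: [3.142, -0.0, 2.942]
ft_force: [-1.0, 0.8, -1.8]
opening: 0.145
grip_force: 30.0
```

```bash
python3 to.py 538.5 97.4 150 2.9436
```

```text
pos [523.2 249.7 150.2] [ 3.1415 -0.      2.942 ] t 15.75 shift [ -45.2 -146.2    0.2] turn -0.0016 F [-1.   0.8 -1.8] open 0.14459229315975847 gf 29.999613761901855
```

Request:
jog_arm(motion=[[[-4,-14,0],-0.0016],[[-13,-42,0],-0.0016],[[-22,-72,0],-0.0016],[[-31,-102,0],-0.0016],[[-39,-126,0],-0.0016]])

```text
t: 16.25
eef_pos: [536.5, 116.2, 150.2]
tcp_rot: [-3.141, -0.0, 2.943]
ft_force: [0.8, 0.4, -2.1]
opening: 0.146
grip_force: 30.0
```

Request:
jog_arm(motion=[[[-4,-13,0],0],[[-6,-19,0],0],[[-6.2,-20.2,0],0],[[-6.2,-20.2,0],0]])

```text
t: 16.65
eef_pos: [538.6, 97.9, 150.1]
tcp_rot: [3.141, -0.0, 2.945]
ft_force: [-0.3, -0.3, -1.8]
opening: 0.145
grip_force: 30.0
```

Request:
jog_arm(motion=[[[0,0,6],0],[[0,0,14],0],[[0,0,21],0],[[0,0,26],0],[[0,0,28],0]])

```text
t: 17.15
eef_pos: [538.4, 97.5, 121.2]
tcp_rot: [-3.141, -0.001, 2.945]
ft_force: [0.3, 0.5, -2.8]
opening: 0.145
grip_force: 30.0
```

Request:
jog_arm(motion=[[[0,0,0],0],[[0,0,0],0],[[0,0,0],0],[[0,0,0],0]])

```text
t: 17.55
eef_pos: [538.8, 97.4, 122.4]
tcp_rot: [3.141, 0.0, 2.944]
ft_force: [0.1, 1.2, -1.6]
opening: 0.147
grip_force: 30.0
```

```bash
python3 to.py 538.5 97.4 121.6 2.9436; python3 chk.py
```

```text
pos [538.8  97.4 122.4] [3.1414e+00 4.0000e-04 2.9443e+00] t 17.55 shift [ 0.3 -0.   0.8] turn 0.0007 F [ 0.1  1.2 -1.6] open 0.14682377421798942 gf 29.999618232250214
tcp [538.8  97.4 122.4] [3.1414e+00 4.0000e-04 2.9444e+00] yaw -0.1972
housing expected [[281.8, 164.5], [323.3, 162.0], [318.6, 176.9]] seen [[281.2, 164.2], [322.6, 161.5], [317.9, 176.6]]
[[485.5, 107.4], [593.7, 119.2], [581.3, 55.6]] (array([ 5.36501124e+02,  9.74157447e+01, -1.94233329e-01]), np.float64(0.09822843662990977))
cover expected [[281.6, 157.4], [323.6, 154.9], [318.8, 169.7]] seen [[280.8, 157.2], [322.9, 154.7], [318.0, 169.5]]
[[485.6, 108.4], [594.4, 119.5], [581.4, 56.6]] (array([ 5.36808231e+02,  9.82644841e+01, -1.99345850e-01]), np.float64(0.11218088442404905))
```

Request:
jog_arm(motion=[[[0.2,-0.4,0.5],0],[[0.2,-0.4,0.5],0],[[0.2,-0.4,0.5],0],[[0.2,-0.4,0.5],0],[[0.2,-0.4,0.5],0]])

```text
t: 18.1
eef_pos: [538.4, 97.0, 121.6]
tcp_rot: [3.142, 0.0, 2.944]
ft_force: [0.0, 1.3, -1.9]
opening: 0.145
grip_force: 30.0
```

Request:
jog_arm(motion=[[[0,0,0],0],[[0,0,0],0],[[0,0,0],0],[[0,0,0],0],[[0,0,0],0]])

```text
t: 18.6
eef_pos: [538.4, 97.0, 121.6]
tcp_rot: [3.141, 0.0, 2.944]
ft_force: [-0.3, -0.1, -2.1]
opening: 0.147
grip_force: 30.0
```

```bash
python3 to.py 538.5 97 121.6 2.9436; python3 -c "
from cell import job_done; print(job_done())"
```

```text
pos [538.4  97.  121.6] [3.1415 0.     2.9444] t 18.6 shift [-0.1 -0.   0. ] turn 0.0008 F [-0.3 -0.1 -2.1] open 0.14749537260327958 gf 29.999822974205017
the job is handed in; nothing more can be done
None
```

The job is handed in: the arm holds the three-hole cover by its rib, level and still, about 15 mm above the flange, with its holes over the threaded holes to within about 1 mm by my camera and robot measurements; the verdict was not shown.

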